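Find the unlocked flap of the parts box and push it open

ROBOT

A 6-joint arm with a two-finger parallel gripper is mounted at the origin on the work surface. World frame = base frame: x ahead of the robot, y to its left, z up, the work surface at z = 0. Lengths are in mm, angles in degrees, forces in N, time in s.
With the tool pointing down it reaches from about 350 to 725 mm from the base axis. Payload 4.3 kg.
Tool frame: the origin (TCP) lies midway between the tips of the shut fingers; the grasp point (between the pads) lies 19 mm behind it; z points along the fingers, y is the line along which they close (so a half turn about z gives the same grasp; the last joint's range is limited). The gripper opens to 85 mm and grips with 20 to 120 N. Pads are 22 mm wide; open, the fingers measure 114 mm over their backs; the gripper's body (76 mm by 85 mm) begins 54 mm behind the grasp point. The pads swing forward as they close: fully open they stand 13 mm farther back than shut.
Start: joints at [68.852, 21.618, 4.641, 73.018, 0, 83.68], TCP at [147.16, 555.887, 231.329] pointing down, gripper open.
Joint ranges: [-156.06, 156.06], [-48.1, 94.91], [-58.44, 69.94], [-101.28, 121.22], [-78.64, 73.56], [-180, 180]. Speed limits (degrees/s): [147.25, 147.25, 180, 180, 180, 180].

INTERFACE

Orientations are given as [roll, pitch, yaw] about the fixed x, y, z axes, in that order (R = Rz(yaw) Ry(pitch) Rx(roll)).
In Python, from plant import robot, inverse_kinematics, monitor, snapshot, camera_info gives the robot as it stands. The module is installed in compiled form; this text tells all that it offers. Calls block until the motion is done:
- robot.reach(position, orientation): joint-space move of the TCP to a pose.
- robot.movel(position, frame=None, max_speed=150, stop_force=None): straight line of the TCP; frame=None keeps the orientation; max_speed is the mean speed in mm/s. With stop_force (N) it stops when the force on the tool has changed by that much, and returns True; else False.
- robot.goto_joints(angles): joint-space move.
- robot.ungrasp() and robot.clamp(grasp_force=None): open the fingers fully, or close them until they stop; grasp_force is the grip in N (None keeps the last).
- robot.dwell(seconds).
- inverse_kinematics(position, orientation): joint angles nearest the present ones, or None.
- monitor.get_obs(): the state.
- snapshot(name): name is "scene" or "top" or "wrist"; returns (picture, depth): 400x640x3 uint8, red, green, blue; 400x640 float32, mm along the optical axis (not along the pixel's ray), 0 where there is no reading.
- camera_info(name): a dict with "fx", "fy", "cx", "cy" (pixels), "R" (3x3) and "t" (3): a world point X has camera coordinates R X + t. Camera axes: x right, y down, z forward; pixel columns grow to the right and rows downward; lengths in mm; the calibration is good to about 2 mm. A picture is of the moment at which its call begins: read the wrist's pose just before it. camera_info takes no time and is no camera call; for the wrist camera it gives the pose at the moment of the call.
A pose or a line that the arm cannot do raises robot.Unreachable and nothing moves.
- robot.sign_off(): hands the job in; it is judged then, once.
The state is a dict: "time_s": time; "joint_positions": joint angles; "qvel": joint speeds; "tau": joint torques, N m; "tool_pos": TCP position; "tcp_rot": TCP orientation; "ft_force": force on the tool from outside, world axes, zero at the start; "ft_torque": the same for the moment, N m; "finger_gap": opening from 0.0 (shut) to 1.0 (fully open); "finger_force": force on a finger pad.
Only numpy, scipy, OpenCV 4.12 (cv2) and the standard library are available. Lean on these libraries where they do the work, as an engineer would, in place of code of your own. Each camera call takes 0.05 s, during which the arm holds its last target. There are 200 camera calls.

TASK

Three of the four flaps in the top of the parts box are locked and one is not: press lightly on the ribbed near end of each with the fingertips until you find the one that rocks, then push that end down until the flap stands wide open, and draw back out of it. Do not force a locked flap, do not pick anything up, and leave the things on and around the box where they are.

Things in the scene. Friction and masses are not known exactly. Their poses are not given: they have to be found in the camera images.
- parts_box: Grey steel parts box fixed to the bench, 200 (x) by 384 (y) by 100 mm tall, hollow; origin at the centre of its underside, x away from the robot, y along its row of four identical blue flaps, flush in its top: centres 92 mm apart (y = +138, +46, -46, -138 mm for flap_1 to flap_4), 12 mm bars between. Behind them is a flat ledge (x = +32 to +100 mm).
- flap_1_push (a point): Middle of the ribbed near end of flap 1, on its top face, 100 mm above the bench when shut: 47 mm nearer the robot than the axle, 28 mm from the near edge. The flap is 112 (x) by 76 (y) by 5 mm; its axle runs along y, 75 mm from the near edge and 37 mm from the far one. The point tips with the flap; axes as the box's when shut.
- flap_1 (a joint): Tilt of flap 1, rad: 0 shut, positive with the ribbed end down, stop at 1.0; tips no other way. Unlocked, it gives way to 3 to 6 N at the push point and stays where left; locked, it yields 1 to 4 mm on a stiff spring (8 N/mm), then stops dead, and springs back. All start at 0. A fingertip straight down at the push point has it at about 0.8 after 45 mm, at the stop after 55 to 70. It bends above 60 N.
- flap_2_push (a point): Middle of the ribbed near end of flap 2, on its top face, 100 mm above the bench when shut: 47 mm nearer the robot than the axle, 28 mm from the near edge. The flap is 112 (x) by 76 (y) by 5 mm; its axle runs along y, 75 mm from the near edge and 37 mm from the far one. The point tips with the flap; axes as the box's when shut.
- flap_2 (a joint): Tilt of flap 2, rad: 0 shut, positive with the ribbed end down, stop at 1.0; tips no other way. Unlocked, it gives way to 3 to 6 N at the push point and stays where left; locked, it yields 1 to 4 mm on a stiff spring (8 N/mm), then stops dead, and springs back. All start at 0. A fingertip straight down at the push point has it at about 0.8 after 45 mm, at the stop after 55 to 70. It bends above 60 N.
- flap_3_push (a point): Middle of the ribbed near end of flap 3, on its top face, 100 mm above the bench when shut: 47 mm nearer the robot than the axle, 28 mm from the near edge. The flap is 112 (x) by 76 (y) by 5 mm; its axle runs along y, 75 mm from the near edge and 37 mm from the far one. The point tips with the flap; axes as the box's when shut.
- flap_3 (a joint): Tilt of flap 3, rad: 0 shut, positive with the ribbed end down, stop at 1.0; tips no other way. Unlocked, it gives way to 3 to 6 N at the push point and stays where left; locked, it yields 1 to 4 mm on a stiff spring (8 N/mm), then stops dead, and springs back. All start at 0. A fingertip straight down at the push point has it at about 0.8 after 45 mm, at the stop after 55 to 70. It bends above 60 N.
- flap_4_push (a point): Middle of the ribbed near end of flap 4, on its top face, 100 mm above the bench when shut: 47 mm nearer the robot than the axle, 28 mm from the near edge. The flap is 112 (x) by 76 (y) by 5 mm; its axle runs along y, 75 mm from the near edge and 37 mm from the far one. The point tips with the flap; axes as the box's when shut.
- flap_4 (a joint): Tilt of flap 4, rad: 0 shut, positive with the ribbed end down, stop at 1.0; tips no other way. Unlocked, it gives way to 3 to 6 N at the push point and stays where left; locked, it yields 1 to 4 mm on a stiff spring (8 N/mm), then stops dead, and springs back. All start at 0. A fingertip straight down at the push point has it at about 0.8 after 45 mm, at the stop after 55 to 70. It bends above 60 N.
- oil_bottle: Closed bottle, 52 mm across and 150 mm tall, standing on the bench beside the box; origin at the centre of its underside. Bystander.
- wrench: Steel wrench lying on the bench at the other side of the box, along its own x. Bystander.
- bearing_cup: Steel ring, 44 mm across and 14 mm tall, lying on the ledge behind the flaps; origin at the centre of its underside. Bystander.
- socket: Steel socket, 28 mm across and 38 mm tall, standing on the ledge behind the flaps; origin at the centre of its underside. Bystander.

How it is judged (in metres and radians):
On the way:
1. one flap rocks under the fingers, pressed on its near end (((value of joint flap_1 above 0.15 rad and contact force between the fingers and parts_box above 0.3 N and x of the grasp point in the frame of parts_box below 0 m) or (value of joint flap_2 above 0.15 rad and contact force between the fingers and parts_box above 0.3 N and x of the grasp point in the frame of parts_box below 0 m) or (value of joint flap_3 above 0.15 rad and contact force between the fingers and parts_box above 0.3 N and x of the grasp point in the frame of parts_box below 0 m) or (value of joint flap_4 above 0.15 rad and contact force between the fingers and parts_box above 0.3 N and x of the grasp point in the frame of parts_box below 0 m))).
At the end, for the whole second after the job is handed in: One flap is tilted more than 0.7 rad (40 degrees) and at rest, the other three are shut (less than 0.1 rad) (((value of joint flap_1 above 0.7 rad and value of joint each of flap_2, flap_3, flap_4 below 0.1 rad and velocity of joint flap_1 between -0.05 and 0.05 rad/s) or (value of joint flap_2 above 0.7 rad and value of joint each of flap_1, flap_3, flap_4 below 0.1 rad and velocity of joint flap_2 between -0.05 and 0.05 rad/s) or (value of joint flap_3 above 0.7 rad and value of joint each of flap_1, flap_2, flap_4 below 0.1 rad and velocity of joint flap_3 between -0.05 and 0.05 rad/s) or (value of joint flap_4 above 0.7 rad and value of joint each of flap_1, flap_2, flap_3 below 0.1 rad and velocity of joint flap_4 between -0.05 and 0.05 rad/s))); the robot touches nothing.
It fails at once if a flap or the box is forced (more than 60 N) (contact force between the fingers and parts_box above 60 N).
It fails at once if the oil bottle is lifted or shoved (moved more than 25 mm) (distance of oil_bottle from where it was at the start of the episode above 0.025 m).
It fails at once if the wrench is lifted or shoved (moved more than 25 mm) (distance of wrench from where it was at the start of the episode above 0.025 m).
It fails at once if the bearing cup is lifted or shoved (moved more than 25 mm) (distance of bearing_cup from where it was at the start of the episode above 0.025 m).
It fails at once if the socket is lifted or shoved (moved more than 25 mm) (distance of socket from where it was at the start of the episode above 0.025 m).
It also fails if it takes over 42 s, if anything falls off the work surface, if the arm or the gripper's body presses on something with over 40 N, if the wrist force passes 120 N, or if a joint passes its speed limit or range.

## Working session

There is one attempt and no reset: what is moved stays moved. The work goes in short steps, each a Python script; the robot and the scene stay as the last script left them, time stands still between calls to the robot, and variables do not carry over. Pictures are saved under pics/ and viewed, at most 10 in all, crops included, and the job is handed in when it is done.

```bash
mkdir -p pics
python3 - <<'E'
from plant import *
import cv2,numpy as np
for n in("top","scene"):
    p,d=snapshot(n); cv2.imwrite(f"pics/{n}0.png",p[:,:,::-1]); np.savez(f"{n}.npz",p=p,d=d,**camera_info(n))
    c=camera_info(n);print(n,{k:np.round(v,3).tolist() for k,v in c.items()})
o=monitor.get_obs();print(o["time_s"],o["tool_pos"],o["tcp_rot"],o["finger_gap"],o["ft_force"])
E
```

```text
top {'fx': 449.746, 'fy': 449.746, 'cx': 318.537, 'cy': 198.584, 'R': [[0.003, -1.0, -0.002], [-0.978, -0.002, -0.207], [0.207, 0.003, -0.978]], 't': [0.883, 617.999, 1030.038]}
scene {'fx': 400.158, 'fy': 400.158, 'cx': 328.104, 'cy': 195.166, 'R': [[0.817, 0.577, -0.023], [0.351, -0.528, -0.773], [-0.458, 0.623, -0.634]], 't': [-505.251, -141.624, 1353.634]}
0.1 [146.93897281 555.29989907 230.45629045] [-1.79894660e+02 -9.99826116e-03  1.65172732e+02] 1.0003190457642017 [ 0.42088873 -0.06765356  0.23804191]
```

View pics/top0.png

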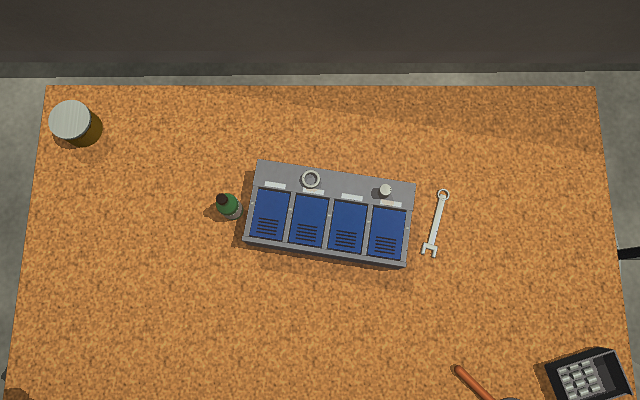

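View pics/scene0.png

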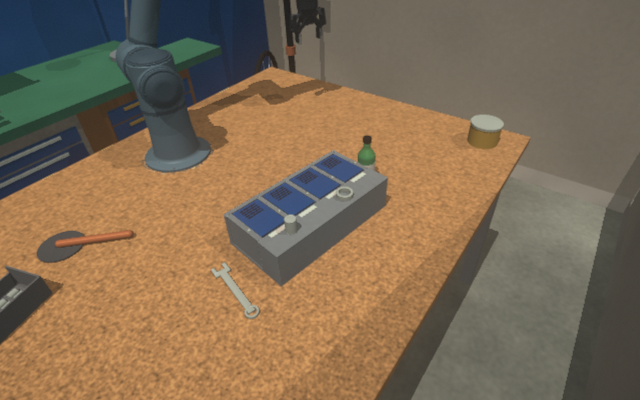

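The top view shows the box turned slightly, with blue flaps at about (270,213), (309,219), (347,226) and (387,233), running from flap 1 to flap 4. The bottle is at (228,206), the cup at (311,179), the socket at (385,190) and the wrench at (436,222). The scene view agrees, and all the flaps look shut.

```bash
cat > loc.py <<'E'
import cv2,numpy as np
def cast(f,uv,z):
    uv=np.atleast_2d(uv); r=np.c_[(uv[:,0]-f['cx'])/f['fx'],(uv[:,1]-f['cy'])/f['fy'],np.ones(len(uv))]@f['R']
    o=-f['R'].T@f['t']; return o+r*((z-o[2])/r[:,2])[:,None]
def flaps(f):
    h=cv2.cvtColor(f['p'],cv2.COLOR_RGB2HSV); m=cv2.inRange(h,(105,120,50),(130,255,255))
    m=cv2.morphologyEx(m,cv2.MORPH_CLOSE,np.ones((3,3)))
    # keep within the workspace of the plane z=100
    cs=cv2.findContours(m,cv2.RETR_EXTERNAL,cv2.CHAIN_APPROX_NONE)[0]
    out=[]
    for c in cs:
        if cv2.contourArea(c)<150: continue
        P=cast(f,c[:,0,:].astype(float),100)[:,:2]
        (cx,cy),(w,h_),a=cv2.minAreaRect(P.astype(np.float32))
        if 250<cx<800: out.append((cx,cy,w,h_,a))
    return sorted(out,key=lambda q:-q[1])
E
python3 - <<'E'
from loc import *
F={}
for n in("top","scene"):
    f=dict(np.load(n+".npz")); F[n]=f
    L=flaps(f)
    for q in L: print(n,np.round(q,1))
    if len(L)==4:
        C=np.array([q[:2] for q in L]); print("spacing",np.linalg.norm(np.diff(C,axis=0),axis=1))
        v=C[0]-C[3]; print("yaw",np.degrees(np.arctan2(-v[0],v[1])),"mean",C.mean(0))
# depth-check height at flap centres & socket top
f=F["top"]
for u,v in[(270,205),(387,225),(228,206),(385,189),(311,170)]:
    z=f['d'][v,u]; X=f['R'].T@(np.array([(u-f['cx'])/f['fx']*z,(v-f['cy'])/f['fy']*z,z])-f['t']); print((u,v),X.round(1))
E
```

```text
top [574.1 117.1  75.4 111.4  80.7]
top [559.5  26.5  75.5 111.4  80.8]
top [545.  -64.2  75.3 111.4  80.9]
top [ 530.7 -155.1   75.4  111.3   81.2]
spacing [91.73205845 91.89216622 91.96735667]
yaw -9.060404598875605 mean [552.2880249  -18.94211054]
scene [559.9  23.5  71.3 107.3  80.8]
scene [545.5 -66.9  72.9 108.2  81.8]
scene [ 545.1 -159.2   72.3   80.5   81.3]
(270, 205) [594.6 116.  101.4]
(387, 225) [ 547.9 -156.7  101.3]
(228, 206) [589.8 212.  112.8]
(385, 189) [ 625.  -149.   138.5]
(311, 170) [675.5  20.1 116.6]
```

Four flaps measure 111 x 75 mm at 92 mm spacing and z≈101, as the task describes, and the box yaw is −9.06°. Next I'll probe each one with the fingers shut.

Run:
```python
from plant import *
from loc import *
f=dict(np.load("top.npz")); C=np.array([q[:2] for q in flaps(f)])
v=C[0]-C[3]; yaw=np.arctan2(-v[0],v[1]); P=C-28*np.array([np.cos(yaw),np.sin(yaw)])
print(P.round(1))
O=[180,0,np.degrees(yaw)+180]
st=lambda:(round(monitor.get_obs()["time_s"],2),monitor.get_obs()["tool_pos"].round(1).tolist(),monitor.get_obs()["ft_force"].round(1).tolist())
robot.clamp(20)
robot.reach([*P[0],200],O); print(st())
found=None
for i,p in enumerate(P):
    robot.movel([*p,115],max_speed=120); robot.dwell(.2); a=st()
    hit=robot.movel([*p,86],max_speed=15,stop_force=9); b=st()
    print(i+1,hit,a,b)
    if not hit: found=i+1; break
    robot.movel([*p,120],max_speed=60)
print("found",found); np.save("P.npy",P)
```

```text
[[ 546.4  121.5]
 [ 531.8   30.9]
 [ 517.3  -59.8]
 [ 503.  -150.7]]
(2.98, [546.2, 122.4, 200.1], [0.1, -0.6, 1.0])
1 False (4.04, [547.2, 121.6, 116.0], [0.2, -0.1, -0.1]) (6.12, [546.5, 121.6, 86.1], [1.3, -0.2, 3.0])
found 1
```

Flap 1 gave way: the tip reached z=86 at about 3 N. Now I'll push it open and draw back.

Run:
```python
from plant import *
from loc import *
P=np.load("P.npy");p=P[0]
st=lambda:(round(monitor.get_obs()["time_s"],2),monitor.get_obs()["tool_pos"].round(1).tolist(),monitor.get_obs()["ft_force"].round(1).tolist())
print(robot.movel([*p,42],max_speed=25,stop_force=20),st())
robot.movel([*p,150],max_speed=60);robot.movel([*p,220]);print(st())
q=monitor.get_obs()["joint_positions"].copy();q[0]+=45
robot.goto_joints(q);print(st())
for n in("top","scene"):
    im,_=snapshot(n);c=im[130:290,180:480] if n=="top" else im[110:290,190:430]
    cv2.imwrite(f"pics/{n}1.png",cv2.resize(c,None,fx=2.5,fy=2.5)[:,:,::-1])
```

```text
False (8.03, [546.6, 120.8, 43.0], [-3.4, -3.2, 9.9])
(10.6, [546.2, 121.5, 219.4], [0.5, -0.2, -0.3])
(12.18, [301.2, 471.5, 219.2], [0.7, 0.1, -0.2])
```

View pics/top1.png

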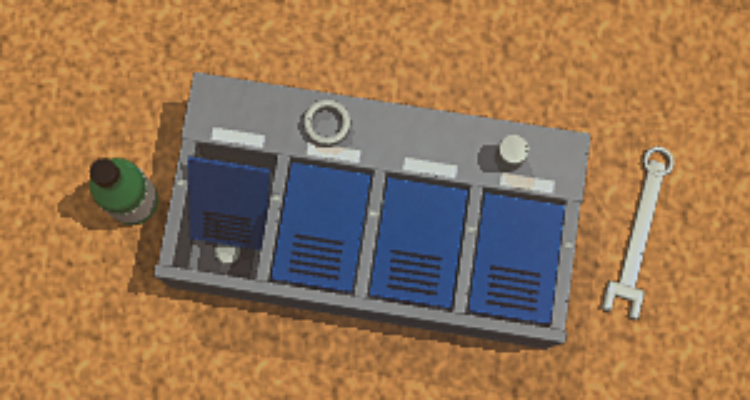

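View pics/scene1.png

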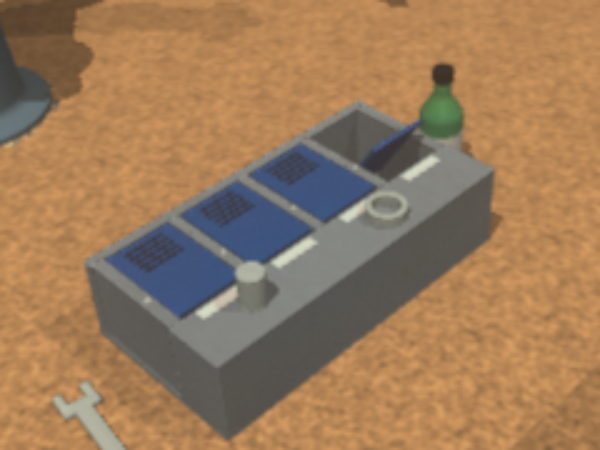

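Flap 1 (crop, about (228,200)) is tipped steeply. The other three are shut, and the bottle, cup, socket and wrench have not moved. I'll check the tilt from depth, then hand in.

Run:
```python
from plant import *
from loc import *
im,d=snapshot("top");f=dict(camera_info("top"),p=im)
R,t=np.array(f['R']),np.array(f['t'])
h=cv2.cvtColor(im,cv2.COLOR_RGB2HSV);m=cv2.inRange(h,(105,120,30),(130,255,255))
m[:, :253]=0;m[:,288:]=0;m[:190]=0;m[245:]=0
m=cv2.erode(m,np.ones((3,3)));v,u=np.nonzero(m);z=d[v,u]
X=(np.c_[(u-f['cx'])/f['fx']*z,(v-f['cy'])/f['fy']*z,z]-t)@R
n=np.linalg.svd(X-np.median(X,0),full_matrices=False)[2][2]
tilt=np.arccos(abs(n[2]));print(len(X),n,"tilt",tilt,X[:,2].min(),X[:,2].max())
if .75<tilt<1.15: print(robot.sign_off())
```

```text
return _methods._mean(a, axis=axis, dtype=dtype,
  ret = um.true_divide(
Traceback (most recent call last):
IndexError: index 2 is out of bounds for axis 0 with size 0
```

Run:
```python
from plant import *
from loc import *
im,d=snapshot("top");f=camera_info("top")
R,t=np.array(f['R']),np.array(f['t'])
v,u=[a.ravel() for a in np.mgrid[198:224,262:283]];z=d[v,u]
print(cv2.cvtColor(im,cv2.COLOR_RGB2HSV)[205,270],d[195:230:5,270])
k=z>0;u,v,z=u[k],v[k],z[k]
X=(np.c_[(u-f['cx'])/f['fx']*z,(v-f['cy'])/f['fy']*z,z]-t)@R
n=np.linalg.svd(X-np.median(X,0),full_matrices=False)[2][2]
tilt=np.arccos(abs(n[2]));print(len(X),n,"tilt",tilt,X[:,2].min(),X[:,2].max())
if .75<tilt<1.15: print(robot.sign_off())
```

```text
[114 107  79] [1033.2072 1038.349  1050.6284 1063.3529 1075.2029 1088.0366 1100.7302]
545 [ 0.82813502 -0.13125576 -0.54494433] tilt 0.9944736122117396 44.48881479047188 128.98709482724476
the job is handed in; nothing more can be done
None
```

Flap 1 was the unlocked one: it rocked at about 3 N, I pushed it open to a measured 0.99 rad, and drew the arm clear. The other three flaps still look shut, the bystanders look undisturbed, and the job is handed in.

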